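Nest the channel and index the carrier to the next station

ROBOT

A 6-joint arm with a two-finger parallel gripper is mounted at the origin on the work surface. World frame = base frame: x ahead of the robot, y to its left, z up, the work surface at z = 0. Lengths are in mm, angles in degrees, forces in N, time in s.
With the tool pointing down it reaches from about 350 to 775 mm from the base axis. Payload 7.3 kg.
Tool frame: the origin (TCP) lies at the very end of the fingers, on their centre line; the grasp point (between the pads) lies 19 mm behind it; x points along the fingers, y is the direction in which the jaws open and shut, and the axes are right-handed (so a half turn about x gives the same grasp; the last joint's range is limited). The gripper opens to 92 mm and grips with 3 to 60 N. Pads are 19 mm wide; open, the fingers measure 130 mm over their backs; the gripper's body (75 mm by 190 mm) begins 47 mm behind the grasp point.
Start: joints at [-8.365, 19.595, 87.324, -0, 73.075, -8.365], TCP at [525.019, 0.019, 226.741] pointing down, gripper open.
Joint ranges: [-145.02, 145.02], [-44.19, 115.74], [2.07, 154.8], [-57.11, 237.11], [16.16, 152.29], [-177.93, 177.93]. Speed limits (degrees/s): [147.25, 147.25, 180, 180, 180, 180].

INTERFACE

Orientations are given as [roll, pitch, yaw] about the fixed x, y, z axes, in that order (R = Rz(yaw) Ry(pitch) Rx(roll)).
In Python, from bench import telemetry, cams, ticket gives the robot as it stands. The module is installed in compiled form; this text tells all that it offers.
- The arm moves only by the shell command python3 -m handwheel 'ROWS'. ROWS is JSON, a list that holds one entry, the list of rows, each a list of 7 numbers: the shift along the world's x, y, z in cm, then the turn, a rotation vector about the world's x, y, z in rad, then the closure, from -1 (fully open) to 1 (shut), so that 0 is half open. A call has exactly 5 rows; each row is the pose to reach, as a shift and turn from the pose commanded when the call began; what a row does not reach only later rows make up. A row lasts 1/10 s, in which the tool goes at most 50 mm and 8.59 degrees, less where a joint would pass 70% of its speed; a pose out of reach is approached as far as the arm can. A call with a gripper value outside its range is refused whole. The fingers move at their own pace and stop on an object; the grip force is fixed at half the most. Time passes only in rows, so rows that repeat a pose let the fingers close, or fill a call up. It gives the time, the measured TCP pose, the force and the opening at its end, in the units of the state.
- telemetry.get_state(): the state, without advancing time (a new reading comes with each control period).
- cams.read_camera(name): name is "scene" or "side" or "wrist"; returns the picture (384x512x3 uint8, blue, green, red); there is no depth.
- cams.camera_info(name): a dict with "fov_y" (degrees; the focal length in pixels is half the picture's height over the tangent of half this angle, whatever the lens; pixels are square), "cx", "cy" (the principal point, pixels), "extrinsics" (4x4, takes a point from camera to world coordinates); the wrist camera has in their place "hand_eye" (4x4, takes a point from camera to tool coordinates, whose origin is the TCP and whose axes are the tool frame's). Camera axes: x right, y down, z forward; pixel columns grow to the right and rows downward; lengths in mm; the calibration is good to about 2 mm. A picture is of the moment at which its call begins: read the wrist's pose just before it. camera_info takes no time and is no camera call.
- ticket.close_job(): hands the job in, once; it reports no verdict.
The state is a dict: "time_s": time; "joints": joint angles; "joint_velocities": joint speeds; "effort": joint torques, N m; "eef_pos": TCP position; "eef_rot": TCP orientation; "contact_force": force on the tool from outside, world axes, zero at the start; "moment": the same for the moment, N m; "finger_gap": finger opening in mm.
Only numpy, scipy, OpenCV 4.12 (cv2) and the standard library are available. Lean on these libraries where they do the work, as an engineer would, in place of code of your own. Each camera call takes 0.05 s, during which the arm holds its last target.

TASK

Set the loose deep steel channel, open side down, over the near wall of the shallow channel already fixed on the rail carrier, so that their legs interlock: one leg down in the shallow channel's trough, the other down on the flat packing strip, lying along the carrier and not overhanging it. Let go of it, then push the carrier along its rail to the next station, until it clicks into the detent hidden in the index block, and leave it there, held by the detent, with the channel still nested. Do not disturb the hammer, the collar or the tin.

Things in the scene. Friction and masses are not known exactly. Their poses are not given: they have to be found in the camera images.
- channel: Loose bare steel channel (U section), 140 mm long, 40 wide, 40 high, walls 4, about 0.5 kg (varies), lying open side down on the bench. Origin: centre of its underside (level with the leg tips, midway between the legs); y along its length, x across its width, z up; outer face of the web at z = 40 mm. End for end it is the same.
- carrier (a joint): Travel of the carrier along its rail in m, growing along the carrier's +y (towards the robot's left), from 0 at the load end to 0.19 at the far stop. It starts near the load end, in no detent, and slides with 1 to 4 N of drag.
- deck (a point): Centre of the carrier's top face (deck), 44 mm above the bench. The carrier is a dark steel plate 130 mm across the rail (x) by 220 mm along it (y), 12 mm thick. Axes, as at all the carrier's points: y along the rail in the direction of travel, x across it away from the robot, z up. An upright push plate stands across its tail (-y end).
- shallow_channel (a point): Middle of the trough floor of the shallow steel channel fixed open side up on the deck: 160 mm long (y), 50 wide (x), 20 high, walls 4, its floor 4 mm above the deck. Beside its near wall (robot's side) a flat packing strip lies on the deck, 4 mm thick, 41 mm wide, 160 mm long, its top level with the trough floor.
- seat (a point): Where the loose channel's origin comes when nested: 4 mm above the deck, under the middle of the shallow channel's near wall (robot's side), which then stands midway between the loose channel's legs. That wall's top is 16 mm above this point. Play is about 14 mm to either side; up to 25 mm off along y is fine. The push plate begins 113 mm behind it in -y.
- push_face (a point): Centre of the tail (-y) face of the push plate, the face to push on: an upright steel plate 70 mm across (x), 8 thick (y), 40 high, standing on the deck; this point is 20 mm above the deck. The deck's tail edge is 1 mm behind this face. The plate can also be pinched from above.
- notch (a point): The V notch (45 degree sides, 15 mm wide, 7.5 deep) in the far (+x) edge of the carrier plate; this point is at the edge line, at deck height, 65 mm in x and -65 mm in y from the deck's centre.
- index_block: Grey block on the bench beyond the rail, 90 mm along it, 58 high, its top overhanging the carrier's far edge to 52 mm from the rail's centre line. Origin: bench level, mid-length, 20 mm beyond that edge; y in the direction of travel. The spring plunger that makes the detent is hidden inside, at an unknown place within 18 mm of mid-length; the station is where the notch meets it.
- plunger (a joint): How far the hidden spring plunger is pressed back, in m: about 0.005 while its nose rides on the carrier's plain edge (as at the start), below 0.002 once dropped into the notch (also 0 with no edge before it). Then it takes 10 to 16 N along the rail to force the carrier out either way; it draws the carrier to centre from up to about 5 mm off.
- hammer: Bystander: hand hammer with a wooden handle lying on the bench. Origin under its middle.
- collar: Bystander: dark steel collar, 64 mm across, 22 mm high, lying flat. Origin under its centre.
- tin: Bystander: closed grey tin, 72 mm across, 85 mm high, standing. Origin under its centre.
Mind the look-alikes: they are no part of the job. Leave any orange look-alike of the channel alone. Leave any green look-alike of the index_block alone.

How it is judged:
By the outcome, as a careful person would: the job done as asked, in the order asked, and still so for the second after the job is handed in, with the robot touching nothing.
It also fails if it takes over 58 s, if anything falls off the work surface, if the arm or the gripper's body presses on something with over 40 N, if the wrist force passes 120 N, or if a joint passes its speed limit or range.

## Working session

There is one attempt and no reset: what is moved stays moved. The work goes in short steps, Python scripts to look and compute and a shell command to move; the robot and the scene stay as the last step left them, time stands still between calls to the robot, and variables do not carry over. Pictures are saved under pics/ and viewed, and the job is handed in when it is done.

```bash
mkdir -p pics
cat > h.py <<'E'
import numpy as np, cv2
from bench import telemetry, cams, ticket
from scipy.spatial.transform import Rotation as R
def snap(n,f):
    s=telemetry.get_state(); im=cams.read_camera(n); cv2.imwrite('pics/'+f+'.png',im); return s,im
def cam(n,s=None):
    i=cams.camera_info(n); f=192/np.tan(np.radians(i['fov_y'])/2)
    if n=='wrist':
        T=np.eye(4);T[:3,:3]=R.from_euler('xyz',s['eef_rot'],degrees=True).as_matrix();T[:3,3]=s['eef_pos'];E=T@np.array(i['hand_eye'])
    else: E=np.array(i['extrinsics'])
    return E,f,i['cx'],i['cy']
def px2w(C,u,v,z):
    E,f,cx,cy=C; d=E[:3,:3]@np.array([(u-cx)/f,(v-cy)/f,1]); o=E[:3,3]; return o+d*(z-o[2])/d[2]
def w2px(C,p):
    E,f,cx,cy=C; q=E[:3,:3].T@(np.array(p)-E[:3,3]); return q[:2]/q[2]*f+[cx,cy]
E
python3 - <<'E'
from h import *
for n in('scene','side','wrist'):
    s,im=snap(n,n+'0'); C=cam(n,s); print(n,cams.camera_info(n)); 
print(s)
E
```

```text
scene {'fov_y': 46.66077555583511, 'cx': 254.60573680820886, 'cy': 182.76250005360455, 'extrinsics': array([[-8.25822936e-01,  3.02632277e-01, -4.75846807e-01,
         1.26029938e+03],
       [ 5.63929484e-01,  4.43361478e-01, -6.96716683e-01,
         1.02153226e+03],
       [ 1.23187369e-04, -8.43708661e-01, -5.36801341e-01,
         9.04473608e+02],
       [ 0.00000000e+00,  0.00000000e+00,  0.00000000e+00,
         1.00000000e+00]])}
side {'fov_y': 42.793819099165034, 'cx': 249.84845641933572, 'cy': 197.6577271941115, 'extrinsics': array([[ 8.48705273e-01, -2.75462809e-01,  4.51463842e-01,
        -1.69385447e+02],
       [-5.28859694e-01, -4.37843404e-01,  7.27049226e-01,
        -1.20521258e+03],
       [-2.60455668e-03, -8.55811541e-01, -5.17281183e-01,
         8.84498033e+02],
       [ 0.00000000e+00,  0.00000000e+00,  0.00000000e+00,
         1.00000000e+00]])}
wrist {'fov_y': 66.54376787320176, 'cx': 255.24795225904762, 'cy': 191.48933138386525, 'hand_eye': array([[-3.22564265e-04, -2.75400462e-01,  9.61329539e-01,
        -1.58577952e+02],
       [ 9.99999441e-01,  8.792
[... 197 characters left out ...]

         1.00000000e+00]])}
{'time_s': 0.1, 'joints': array([-8.36522876e+00,  1.96321477e+01,  8.73696483e+01, -2.29782634e-04,
        7.30727281e+01, -8.36580733e+00]), 'joint_velocities': array([ 0.02442315, -0.09549576, -0.21326456,  0.05682483,  0.05313253,
        0.09051316]), 'effort': array([ 1.49919495e-03, -4.32001984e+01, -2.44694173e+01,  7.19219679e-02,
        5.25739230e-02, -9.79429342e-05]), 'eef_pos': array([5.24664706e+02, 6.99172351e-02, 2.26129978e+02]), 'eef_rot': array([-98.1968668 ,  89.92547553, 171.80377882]), 'contact_force': array([-0.05002392,  0.24375438,  0.69337425]), 'moment': array([ 0.00437364, -0.05157582, -0.02014182]), 'finger_gap': 91.95791036071883}
```

View pics/scene0.png

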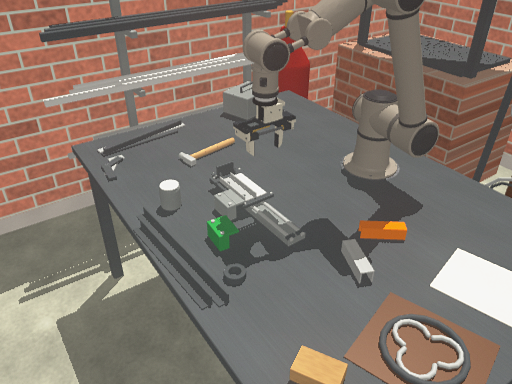

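View pics/side0.png

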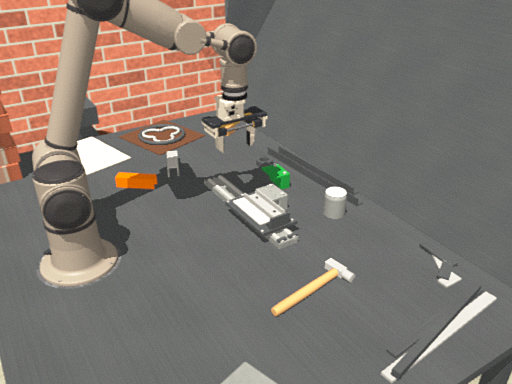

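View pics/wrist0.png

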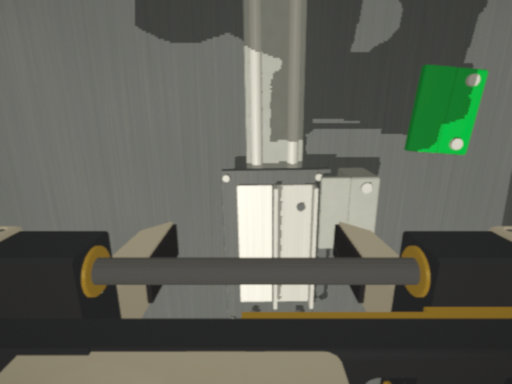

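Scene: the grey loose channel is at about (357,260), the orange look-alike at (383,230), the carrier at (240,190), the grey index block at (228,203), and the green block at (222,232). I'll enlarge these.

Run:
```python
import cv2
a=cv2.imread('pics/scene0.png');b=cv2.imread('pics/side0.png')
cv2.imwrite('pics/c1.png',cv2.resize(a[150:290,195:395],None,fx=4,fy=4,interpolation=cv2.INTER_CUBIC)[:600])
cv2.imwrite('pics/c2.png',cv2.resize(b[140:260,110:310],None,fx=4,fy=4,interpolation=cv2.INTER_CUBIC))
```

```text
(no output)
```

View pics/c1.png

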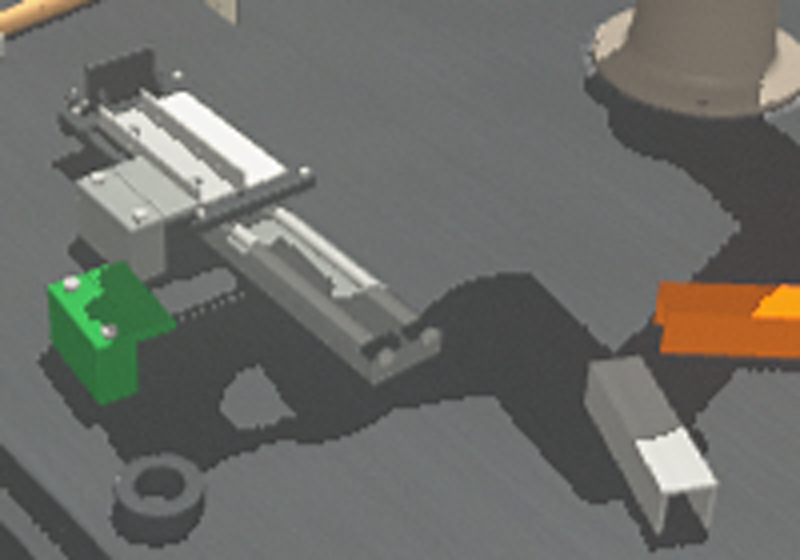

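View pics/c2.png

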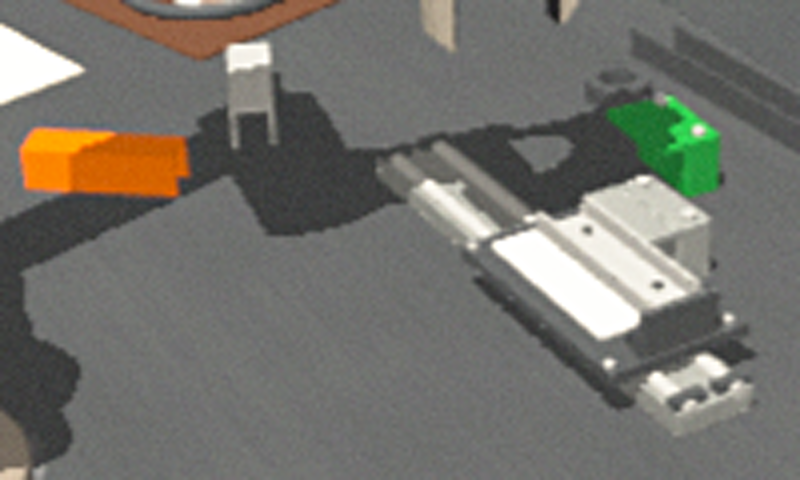

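Run:
```python
from h import *
s=telemetry.get_state()
A=cam('scene');B=cam('side');W=cam('wrist',s)
def a(u,v,z): return px2w(A,195+u/4,150+v/4,z).round(1)[:2]
def b(u,v,z): return px2w(B,110+u/4,140+v/4,z).round(1)[:2]
for p in [(588,362),(640,356),(717,487),(663,492)]: print('ch scene',a(*p,40))
for p in [(228,48),(270,43),(272,70),(228,72)]: print('ch side',b(*p,40))
print('deck scene', a(198,222,44),a(315,178,44),a(60,115,44))
print('deck side', b(467,245,44),b(605,375,44),b(748,325,44))
print('pp top scene', a(87,66,84),a(152,50,84)); print('pp top side', b(640,322,84),b(713,292,84))
print('strip scene',a(238,185,48),a(293,170,48), a(150,97,48), a(185,92,48))
print('deck wrist',px2w(W,222,170,44),px2w(W,331,170,44))
print('wall top wrist',px2w(W,275,184,64),px2w(W,316,186,64),px2w(W,276,308,64),px2w(W,312,308,64))
print('block wrist',px2w(W,320,177,58),px2w(W,378,177,58))
print('block scene',a(77,182,58),a(140,155,58),a(200,205,58),a(135,238,58))
```

```text
ch scene [459.4 314.5]
ch scene [422.  331.5]
ch scene [479.3 462.1]
ch scene [513.5 444.6]
ch side [475.2 451.1]
ch side [515.  439.3]
ch side [491.4 383.5]
ch side [453.8 402.2]
deck scene [605.    2.3] [485.5   4.5] [ 616.7 -209.7]
deck side [488.1  -2.9] [ 483.6 -216.8] [ 612.6 -219.8]
pp top scene [ 584.6 -212.2] [ 520.3 -203.7]
pp top side [ 510.8 -221.4] [ 579.7 -217. ]
strip scene [549.9 -19.3] [497.5 -11.5] [ 535.5 -184.5] [ 504.  -173.8]
deck wrist [485.66760479   3.53948721  44.        ] [614.99629468   3.68872253  44.        ]
wall top wrist [547.51413561  -8.36654917  64.        ] [594.05998833 -10.65339667  64.        ] [ 552.02659255 -173.17531126   64.        ] [ 598.35621301 -173.10127026   64.        ]
block wrist [599.30626249  -1.57854953  58.        ] [665.71561203  -1.50061103  58.        ]
block scene [668.3 -87.8] [602.3 -93.3] [ 6.009e+02 -5.000e-01] [670.    8.8]
```

```bash
python3 -m handwheel '[[[-1.2,4.5,0,0,0,-0.1,-1],[-2.4,9,0,0,0,-0.2,-1],[-3.6,13.5,0,0,0,-0.3,-1],[-4.8,18,0,0,0,-0.4,-1],[-6,22.5,0,0,0,-0.4,-1]]]'; python3 -m handwheel '[[[-1.2,4.5,0,0,0,0,-1],[-2.6,9.4,0,0,0,0,-1],[-2.6,9.4,0,0,0,0,-1],[-2.6,9.4,0,0,0,0,-1],[-2.6,9.4,0,0,0,0,-1]]]'
python3 - <<'E'
from h import *
s,im=snap('wrist','w1'); print(s)
E
```

```text
time_s: 0.65
eef_pos: [464.2, 226.6, 226.6]
eef_rot: [-22.6, 90.0, -135.7]
contact_force: [0.8, 0.5, 0.6]
finger_gap: 91.6
time_s: 1.15
eef_pos: [439.3, 318.0, 226.5]
eef_rot: [1.6, 90.0, -111.4]
contact_force: [0.2, -0.4, 0.7]
finger_gap: 91.8
{'time_s': 1.15, 'joints': array([ 2.78265017e+01,  2.14489194e+01,  8.45715568e+01, -3.33673245e-02,
        7.40166904e+01,  5.07918199e+01]), 'joint_velocities': array([-1.18668708, -0.38379835,  0.16923409,  0.08042162, -0.02779692,
        0.14090999]), 'effort': array([ 1.07117381e+00, -4.49220014e+01, -2.47567892e+01,  1.41130434e-01,
       -3.76848341e-02,  7.69859798e-04]), 'eef_pos': array([439.25420409, 318.04047487, 226.50527619]), 'eef_rot': array([   1.58110313,   89.95090697, -111.37501667]), 'contact_force': array([ 0.17232191, -0.37633774,  0.70714554]), 'moment': array([-0.01356449,  0.0352513 ,  0.0566781 ]), 'finger_gap': 91.8088583466036}
```

View pics/w1.png

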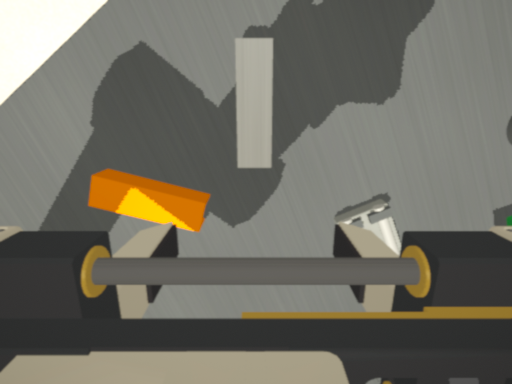

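Channel web in the wrist view: corners (235,38), (272,39), (271,167), (237,167). The orange look-alike is at (150,200), off to the left.

Run:
```python
from h import *
s=telemetry.get_state();W=cam('wrist',s)
P=np.array([px2w(W,u,v,40)[:2] for u,v in [(235,38),(272.5,38.5),(271.5,167),(237,167)]]);print(P.round(1),P.mean(0).round(1))
d=(P[0]+P[1])/2-(P[2]+P[3])/2;print(np.hypot(*d),np.degrees(np.arctan2(d[0],d[1])))
Rm=R.from_euler('xyz',s['eef_rot'],degrees=True).as_matrix();print(Rm.round(3));print(np.degrees(np.arctan2(-Rm[1,1],Rm[0,1])),P.mean(0)-s['eef_pos'][:2])
print([px2w(W,u,v,40)[:2].round(1) for u,v in [(92,175),(108,170),(210,193),(200,230)]])
```

```text
[[477.  460.5]
 [513.6 444.5]
 [460.3 315.8]
 [422.2 331.9]] [468.3 388.2]
139.53866736800992 22.788977424449822
[[-0.     0.92  -0.391]
 [-0.001 -0.391 -0.92 ]
 [-1.     0.     0.001]]
23.00997511136514 [28.79808025 70.4283437 ]
[array([257. , 391.2]), array([278., 389.]), array([378.5, 315.2]), array([345.7, 275.7])]
```

```bash
python3 -m handwheel '[[[2,4.5,0,0,0,0,-1],[2.9,7,-4,0,0,0,-1],[2.9,7,-8,0,0,0,-1],[2.9,7,-12,0,0,0,-1],[2.9,7,-12,0,0,0,-1]]]'
python3 -m handwheel '[[[0,0,-3,0,0,0,-1],[0,0,-6,0,0,0,-1],[0,0,-8,0,0,0,-1],[0,0,-9,0,0,0,-1],[0,0,-9,0,0,0,-1]]]'
python3 - <<'E'
from h import *
s,im=snap('scene','s1');cv2.imwrite('pics/s1c.png',cv2.resize(im[150:300,290:490],None,fx=4,fy=4))
E
```

```text
time_s: 1.7
eef_pos: [465.8, 385.6, 101.2]
eef_rot: [-33.2, 89.3, -146.3]
contact_force: [0.1, -0.9, 0.1]
finger_gap: 92.2
time_s: 2.2
eef_pos: [468.7, 388.4, 17.2]
eef_rot: [16.0, 90.0, -97.0]
contact_force: [0.7, -0.5, 0.0]
finger_gap: 92.1
```

View pics/s1c.png

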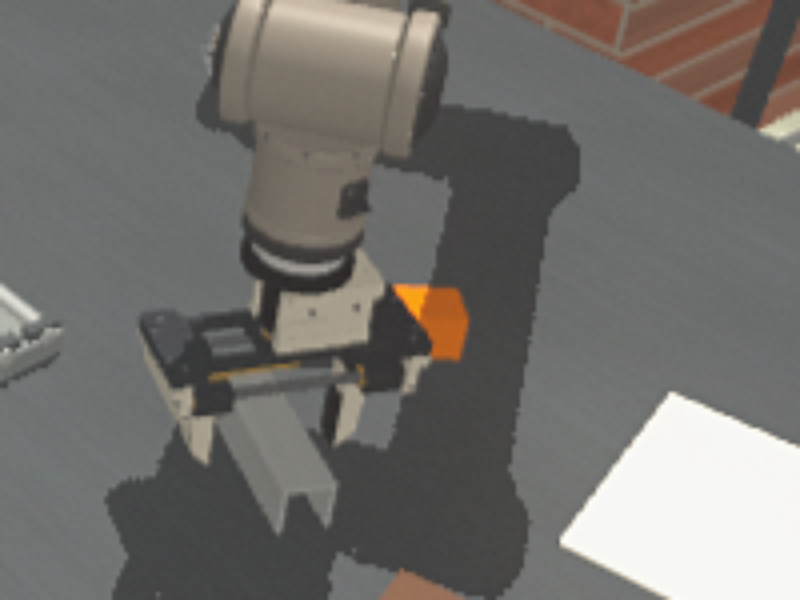

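Fingers straddle the channel; closing.

```bash
python3 -m handwheel '[[[0,0,0,0,0,0,1],[0,0,0,0,0,0,1],[0,0,0,0,0,0,1],[0,0,0,0,0,0,1],[0,0,0,0,0,0,1]]]'
python3 -m handwheel '[[[0,0,0,0,0,0,1],[0,0,0,0,0,0,1],[0,0,1,0,0,0,1],[0,0,2,0,0,0,1],[0,0,3,0,0,0,1]]]'
python3 -m handwheel '[[[0,0,3,0,0,0,1],[0,0,6,0,0,0,1],[0,0,9,0,0,0,1],[0,0,12,0,0,0,1],[0,0,14,0,0,0,1]]]'
```

```text
time_s: 2.75
eef_pos: [468.1, 389.1, 17.0]
eef_rot: [131.4, 90.0, 18.5]
contact_force: [0.8, 0.7, -0.3]
finger_gap: 56.7
time_s: 3.25
eef_pos: [467.9, 388.9, 47.3]
eef_rot: [-23.1, 90.0, -136.0]
contact_force: [-0.3, 0.4, -6.5]
finger_gap: 39.5
time_s: 3.75
eef_pos: [468.4, 389.3, 190.0]
eef_rot: [143.9, 89.8, 30.9]
contact_force: [0.2, 0.7, -6.8]
finger_gap: 39.5
```

Run:
```python
import cv2
a=cv2.imread('pics/wrist0.png')
cv2.imwrite('pics/c3.png',cv2.resize(a[155:255,210:390],None,fx=4.4,fy=4.4,interpolation=cv2.INTER_CUBIC))
```

```text
(no output)
```

View pics/c3.png

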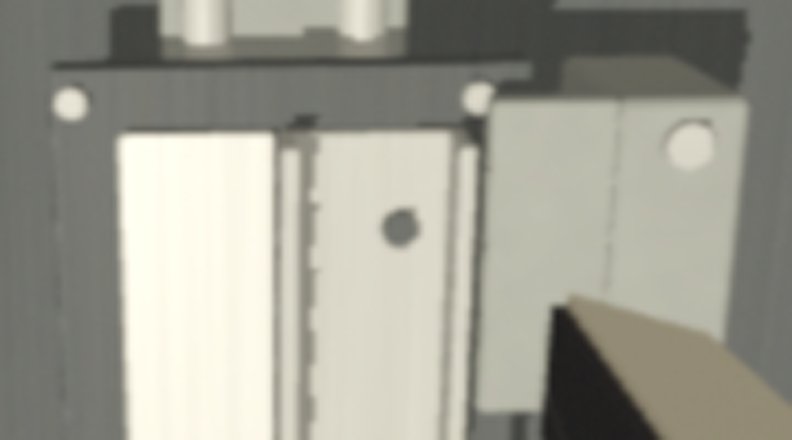

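```bash
python3 -m handwheel '[[[0.9,-4.5,0,0,0,0.1,1],[1.8,-9,0,0,0,0.2,1],[2.7,-13.5,0,0,0,0.3,1],[3.6,-18,0,0,0,0.4,1],[4.5,-22.5,0,0,0,0.4,1]]]'
python3 -m handwheel '[[[0.8,-4.5,0,0,0,0,1],[1.6,-9,0,0,0,0,1],[2.4,-13.5,0,0,0,0,1],[2.7,-15,0,0,0,0,1],[2.7,-15,0,0,0,0,1]]]'
python3 - <<'E'
from h import *
s,im=snap('wrist','w2');print(s['eef_pos'])
E
```

```text
time_s: 4.25
eef_pos: [512.9, 162.3, 187.6]
eef_rot: [95.1, 90.0, 5.3]
contact_force: [1.3, 0.5, -6.9]
finger_gap: 40.0
time_s: 4.75
eef_pos: [540.3, 11.6, 187.3]
eef_rot: [56.7, 89.9, -33.5]
contact_force: [0.4, 0.4, -6.0]
finger_gap: 39.7
[540.28699896  11.64119013 187.28636208]
```

View pics/w2.png

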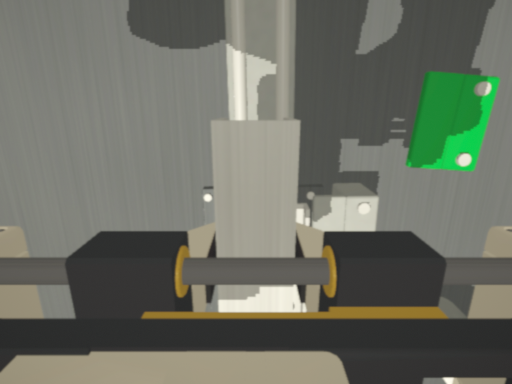

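Run:
```python
from h import *
s={'eef_pos':[524.66,0.07,226.13],'eef_rot':[-98.1968668,89.92547553,171.80377882]}
W=cam('wrist',s)
def f(u,v,z): return px2w(W,210+u/4.4,155+v/4.4,z)[:2].round(1)
print('wall near edges',f(282,150,64),f(300,150,64),f(278,420,64),f(298,420,64))
print('strip',f(118,135,48),f(130,430,48)); print('deck edge',f(55,65,44),f(531,65,44))
print('far wall',f(459,150,64),f(477,150,64),f(440,420,64),f(460,420,64))
print('strip top corner right',f(273,135,48),f(273,430,48),'trough',f(318,135,48),f(450,135,48))
print('block',f(490,97,58),f(748,100,58),f(478,410,58))
print('rail bolts',f(70,103,46),f(480,97,46))
```

```text
wall near edges [546.5 -14.3] [551.2 -14.3] [546.9 -91.3] [552.4 -91.3]
strip [503.1 -14.6] [ 505.2 -102.9]
deck edge [486.2   3.8] [614.5   4. ]
far wall [592.3 -14.2] [596.9 -14.2] [591.4 -91.3] [596.9 -91.3]
strip top corner right [545.1 -14.5] [ 546.6 -102.8] trough [557.2 -14.5] [592.9 -14.5]
block [600.8  -1.6] [668.   -2.3] [603.1 -91.3]
rail bolts [490.2  -6.2] [600.8  -4.4]
```

```bash
python3 -m handwheel '[[[0.4,-5,0,0,0,0,1],[0.8,-10,0,0,0,0,1],[0.8,-10.6,-3,0,0,0,1],[0.8,-10.6,-7,0,0,0,1],[0.8,-10.6,-8,0,0,0,1]]]'
python3 -m handwheel '[[[0,0,-1,0,0,0,1],[0,0,-1,0,0,0,1],[0,0,-1,0,0,0,1],[0,0,-1,0,0,0,1],[0,0,-1,0,0,0,1]]]'
python3 - <<'E'
from h import *
s,a=snap('scene','s2');s,b=snap('side','d2');print(s['eef_pos'],R.from_euler('xyz',s['eef_rot'],degrees=True).as_matrix().round(3))
cv2.imwrite('pics/s2c.png',cv2.resize(a[130:270,180:330],None,fx=4,fy=4));cv2.imwrite('pics/d2c.png',cv2.resize(b[130:270,180:330],None,fx=4,fy=4))
E
```

```text
time_s: 5.3
eef_pos: [545.2, -89.9, 103.1]
eef_rot: [-111.3, 89.5, 158.7]
contact_force: [-1.2, 0.0, -6.3]
finger_gap: 39.5
time_s: 5.8
eef_pos: [548.7, -92.0, 97.9]
eef_rot: [74.2, 89.9, -15.8]
contact_force: [0.3, 0.8, -6.1]
finger_gap: 39.7
[548.51172524 -92.00739683  97.68472989] [[ 0.002  1.     0.   ]
 [-0.001  0.    -1.   ]
 [-1.     0.002  0.001]]
```

View pics/s2c.png

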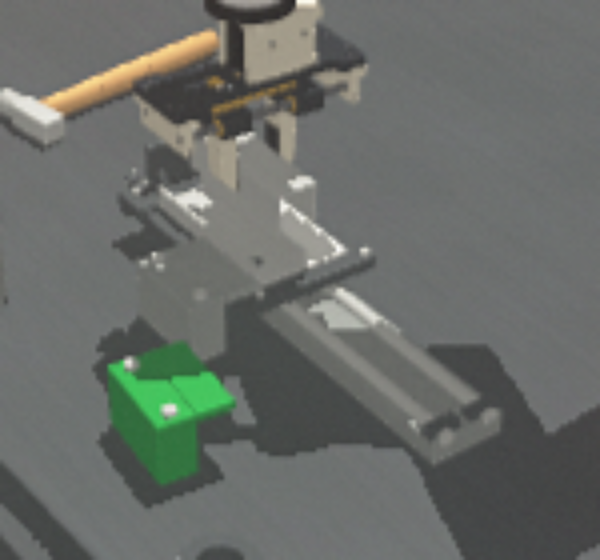

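View pics/d2c.png

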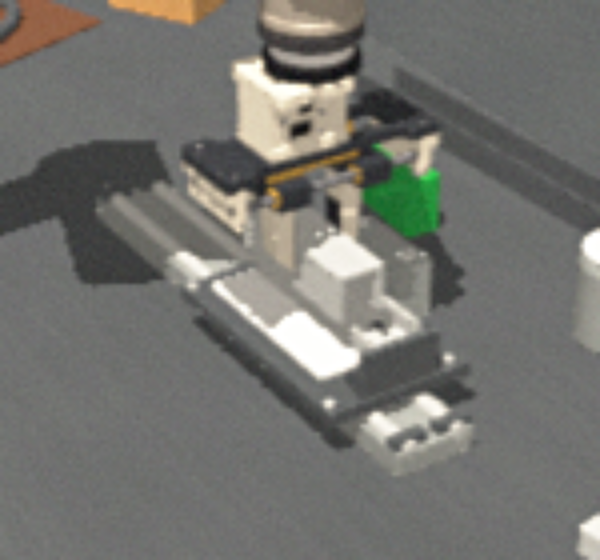

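The channel hangs above the carrier in line with the near wall; both views agree. Lowering gently.

```bash
python3 -m handwheel '[[[0,0,-0.7,0,0,0,1],[0,0,-1.4,0,0,0,1],[0,0,-2.1,0,0,0,1],[0,0,-2.5,0,0,0,1],[0,0,-2.5,0,0,0,1]]]'
python3 -m handwheel '[[[0,0,-0.2,0,0,0,1],[0,0,-0.4,0,0,0,1],[0,0,-0.6,0,0,0,1],[0,0,-0.7,0,0,0,1],[0,0,-0.7,0,0,0,1]]]'
python3 - <<'E'
from h import *
s,a=snap('scene','s3');s,b=snap('side','d3');print(s['eef_pos'])
cv2.imwrite('pics/d3c.png',cv2.resize(b[130:270,180:330],None,fx=4,fy=4))
E
```

```text
time_s: 6.4
eef_pos: [547.5, -91.8, 70.7]
eef_rot: [-108.1, 89.9, 161.9]
contact_force: [-0.0, 0.4, -4.8]
finger_gap: 39.7
time_s: 6.9
eef_pos: [548.1, -92.0, 64.8]
eef_rot: [67.5, 90.0, -22.5]
contact_force: [0.9, -0.6, -5.8]
finger_gap: 39.8
[548.06988157 -91.98286304  64.78875966]
```

View pics/d3c.png

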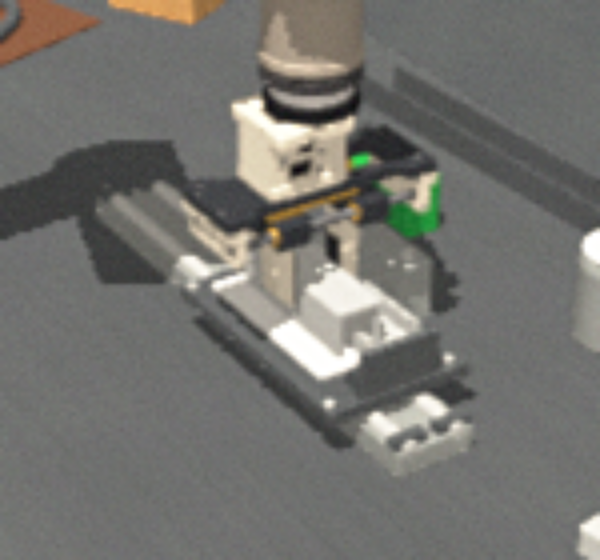

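```bash
python3 -m handwheel '[[[0,0,-0.05,0,0,0,1],[0,0,-0.1,0,0,0,1],[0,0,-0.15,0,0,0,1],[0,0,-0.15,0,0,0,1],[0,0,-0.15,0,0,0,1]]]'
```

```text
time_s: 7.5
eef_pos: [548.1, -92.0, 64.6]
eef_rot: [66.8, 89.9, -23.2]
contact_force: [-4.8, 1.8, 7.8]
finger_gap: 40.0
```

Contact at the expected height. Open slightly, then lift.

```bash
python3 -m handwheel '[[[0,0,0,0,0,0,0.0],[0,0,0,0,0,0,0.0],[0,0,0,0,0,0,0.0],[0,0,0,0,0,0,0.0],[0,0,0.3,0,0,0,0.0]]]'
python3 -m handwheel '[[[0,0,0.5,0,0,0,0],[0,0,1.5,0,0,0,-0.1],[0,0,3,0,0,0,-0.2],[0,0,5,0,0,0,-0.2],[0,0,8,0,0,0,-0.2]]]'
python3 -m handwheel '[[[0,-3,5,0,0,0,0],[0,-8,8,0,0,0,1],[0,-13,8,0,0,0,1],[0,-16,8,0,0,0,1],[0,-16,8,0,0,0,1]]]'
python3 - <<'E'
from h import *
s,a=snap('scene','s4');s,b=snap('side','d4');s,w=snap('wrist','w4');print(s['eef_pos'])
cv2.imwrite('pics/s4c.png',cv2.resize(a[130:270,180:330],None,fx=4,fy=4));cv2.imwrite('pics/d4c.png',cv2.resize(b[130:270,180:330],None,fx=4,fy=4))
E
```

```text
time_s: 8.0
eef_pos: [547.8, -91.9, 65.9]
eef_rot: [-107.3, 90.0, 162.7]
contact_force: [0.2, 0.6, 0.7]
finger_gap: 45.8
time_s: 8.5
eef_pos: [547.3, -91.7, 146.7]
eef_rot: [-108.3, 89.9, 161.6]
contact_force: [-0.2, -0.9, -0.9]
finger_gap: 54.8
time_s: 9.0
eef_pos: [547.5, -257.3, 227.4]
eef_rot: [31.5, 89.8, -58.8]
contact_force: [-1.0, 1.2, 0.8]
finger_gap: 20.1
[ 547.65141601 -252.61157799  226.57803244]
```

View pics/d4c.png

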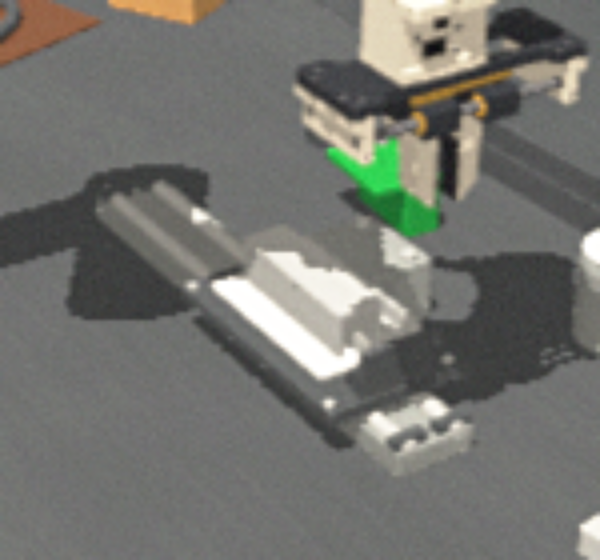

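View pics/s4c.png

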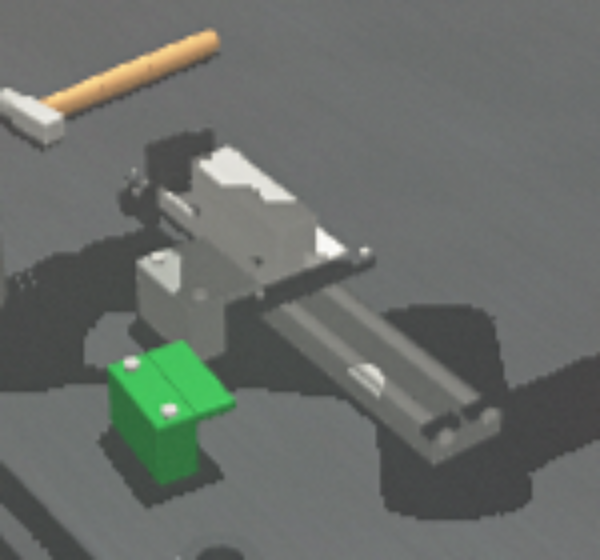

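View pics/w4.png

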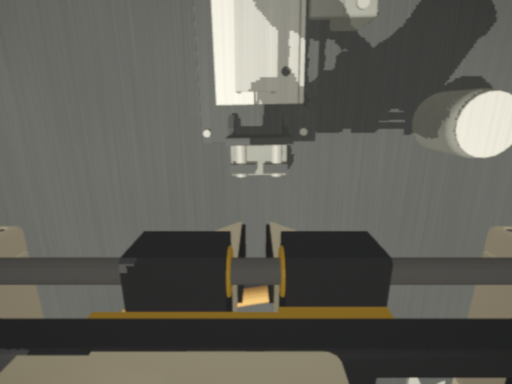

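Run:
```python
from h import *
s=telemetry.get_state();W=cam('wrist',s);print(s['eef_pos'],s['finger_gap'])
print('deck tail',px2w(W,203,141,44),px2w(W,316,139,44),'pp top',px2w(W,231,113,84), 'stop',px2w(W,260,177,32))
B=cam('side');print('hammer',px2w(B,275,312,20),px2w(B,350,270,20),px2w(B,328,262,20))
print('chan',px2w(W,216,104,88),px2w(W,304,103,88))
A=cam('scene')
f=lambda u,v,z:px2w(A,180+u/4,130+v/4,z).round(1)
print('chan scene top',f(195,165,88),f(228,147,88),f(318,205,88),f(275,228,88))
```

```text
[ 547.78109389 -251.47912159  226.46461801] 7.66268272467369
deck tail [ 488.01556647 -213.81464695   44.        ] [ 618.44460855 -211.46171866   44.        ] pp top [ 524.25027104 -181.89495073   84.        ] stop [ 554.28823093 -259.23211089   32.        ]
hammer [ 349.88862894 -484.63582574   20.        ] [ 614.72326418 -461.29460735   20.        ] [ 586.14543985 -402.2726658    20.        ]
chan [ 510.16544781 -173.37985648   88.        ] [ 595.73375784 -172.40206126   88.        ]
chan scene top [ 569.5 -153.2   88. ] [ 528.3 -163.3   88. ] [517.2 -36.7  88. ] [567.8 -27.3  88. ]
```

Channel is nested along the carrier; the hammer is well away (y < -400). Moving down behind the push plate.

```bash
python3 -m handwheel '[[[0.1,0,-4,0,0,0,1],[0.1,0,-8,0,0,0,1],[0.1,0,-12,0,0,0,1],[0.1,0,-15,0,0,0,1],[0.1,0,-16.4,0,0,0,1]]]'
python3 -m handwheel '[[[0,0.3,0,0,0,0,1],[0,0.6,0,0,0,0,1],[0,0.9,0,0,0,0,1],[0,1.2,0,0,0,0,1],[0,1.5,0,0,0,0,1]]]'
python3 - <<'E'
from h import *
s,b=snap('side','d5');print(s['eef_pos'],s['contact_force'])
cv2.imwrite('pics/d5c.png',cv2.resize(b[130:270,180:330],None,fx=4,fy=4))
E
```

```text
time_s: 9.65
eef_pos: [547.8, -249.3, 59.6]
eef_rot: [-125.0, 89.7, 145.1]
contact_force: [0.1, 0.5, 0.2]
finger_gap: 0.3
time_s: 10.15
eef_pos: [549.5, -236.9, 63.4]
eef_rot: [61.0, 89.9, -29.0]
contact_force: [-0.2, 0.5, 0.6]
finger_gap: 0.7
[ 549.48874771 -236.88921265   63.3582984 ] [-0.23073682  0.52917831  0.60231477]
```

View pics/d5c.png

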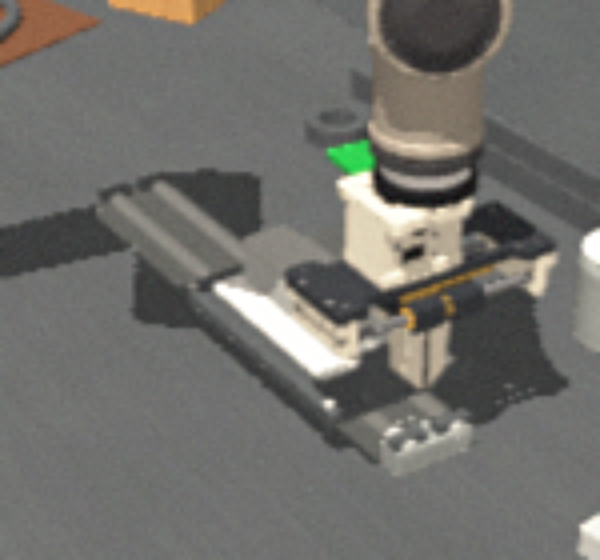

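```bash
python3 -m handwheel '[[[0,0.4,0,0,0,0,1],[0,0.7,0,0,0,0,1],[0,1.0,0,0,0,0,1],[0,1.3,0,0,0,0,1],[0,1.6,0,0,0,0,1]]]'
python3 -m handwheel '[[[0,0.4,0,0,0,0,1],[0,0.8,0,0,0,0,1],[0,1.2,0,0,0,0,1],[0,1.7,0,0,0,0,1],[0,2.2,0,0,0,0,1]]]'
```

```text
time_s: 10.7
eef_pos: [549.0, -221.6, 62.3]
eef_rot: [5.7, 89.9, -84.3]
contact_force: [-1.1, -5.2, 0.3]
finger_gap: 0.3
time_s: 11.2
eef_pos: [548.6, -199.7, 62.2]
eef_rot: [-21.6, 89.9, -111.6]
contact_force: [-3.9, -5.3, -0.9]
finger_gap: 0.3
```

```bash
python3 -m handwheel '[[[0,0.5,0,0,0,0,1],[0,1.0,0,0,0,0,1],[0,1.5,0,0,0,0,1],[0,2,0,0,0,0,1],[0,2.5,0,0,0,0,1]]]'
python3 -m handwheel '[[[0,0.5,0,0,0,0,1],[0,1.0,0,0,0,0,1],[0,1.5,0,0,0,0,1],[0,1.9,0,0,0,0,1],[0,2.2,0,0,0,0,1]]]'
python3 - <<'E'
from h import *
s,b=snap('side','d6');s,b2=snap('scene','s6');print(s['eef_pos'],s['contact_force'])
cv2.imwrite('pics/d6c.png',cv2.resize(b[130:270,180:330],None,fx=4,fy=4));cv2.imwrite('pics/s6c.png',cv2.resize(b2[130:270,180:330],None,fx=4,fy=4))
E
```

```text
time_s: 11.7
eef_pos: [548.2, -174.6, 62.2]
eef_rot: [-53.1, 89.9, -143.1]
contact_force: [-3.7, -6.8, 1.7]
finger_gap: 0.7
time_s: 12.2
eef_pos: [548.1, -152.1, 62.1]
eef_rot: [-76.9, 89.9, -166.9]
contact_force: [-3.1, -4.6, 0.5]
finger_gap: 0.7
[ 548.23563956 -151.55695409   62.12675705] [-1.59592753 -2.98588106  0.79150603]
```

View pics/d6c.png

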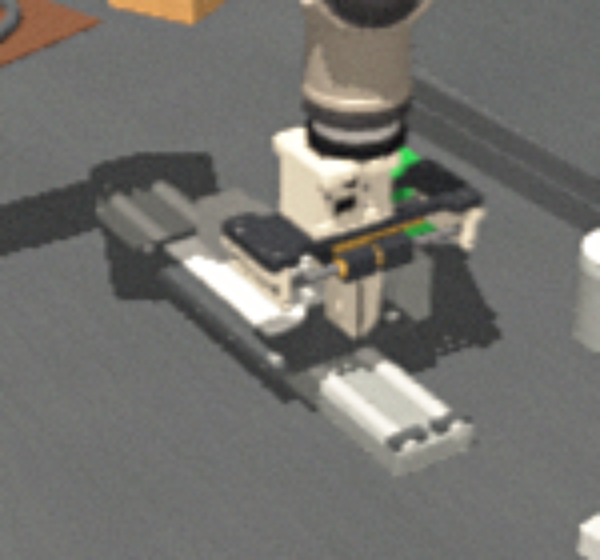

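View pics/s6c.png

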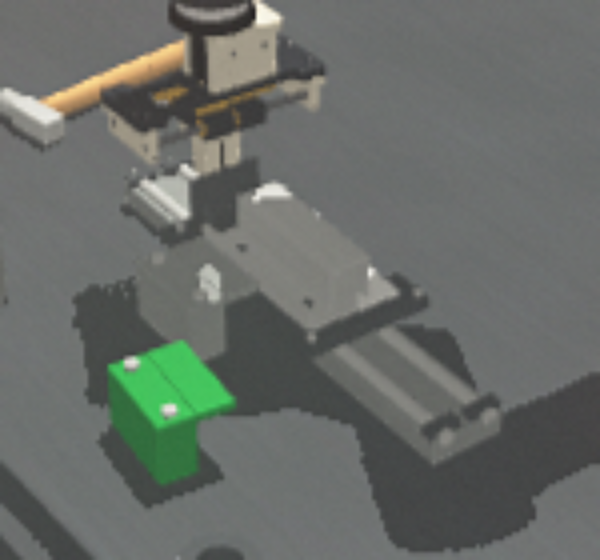

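```bash
python3 -m handwheel '[[[0,0.5,0,0,0,0,1],[0,1.0,0,0,0,0,1],[0,1.4,0,0,0,0,1],[0,1.7,0,0,0,0,1],[0,2.0,0,0,0,0,1]]]'
python3 -m handwheel '[[[0,0.1,0,0,0,0,1],[0,0.2,0,0,0,0,1],[0,0.3,0,0,0,0,1],[0,0.4,0,0,0,0,1],[0,0.5,0,0,0,0,1]]]'
python3 -m handwheel '[[[0,0.06,0,0,0,0,1],[0,0.12,0,0,0,0,1],[0,0.18,0,0,0,0,1],[0,0.24,0,0,0,0,1],[0,0.3,0,0,0,0,1]]]'
python3 -m handwheel '[[[0,0.06,0,0,0,0,1],[0,0.12,0,0,0,0,1],[0,0.18,0,0,0,0,1],[0,0.24,0,0,0,0,1],[0,0.3,0,0,0,0,1]]]'
```

```text
time_s: 12.8
eef_pos: [548.4, -132.3, 62.2]
eef_rot: [-68.6, 89.9, -158.6]
contact_force: [-4.5, -4.2, 0.6]
finger_gap: 0.2
time_s: 13.3
eef_pos: [548.9, -126.9, 62.2]
eef_rot: [-95.5, 90.0, 174.5]
contact_force: [-1.8, -3.3, -0.4]
finger_gap: 0.4
time_s: 13.8
eef_pos: [549.1, -123.9, 62.2]
eef_rot: [112.1, 90.0, 22.1]
contact_force: [-1.6, -2.6, -0.5]
finger_gap: 0.6
time_s: 14.3
eef_pos: [549.3, -120.7, 62.4]
eef_rot: [98.0, 90.0, 8.0]
contact_force: [-1.0, 0.3, 0.2]
finger_gap: 0.2
```

Force fell to about zero, which may be the click. Checking before pushing on.

```bash
python3 -m handwheel '[[[0,0.02,0,0,0,0,1],[0,0.04,0,0,0,0,1],[0,0.06,0,0,0,0,1],[0,0.08,0,0,0,0,1],[0,0.1,0,0,0,0,1]]]'
python3 - <<'E'
from h import *
for i in range(3):
    s,b2=snap('scene','s7');print(s['eef_pos'],s['contact_force'])
cv2.imwrite('pics/s7c.png',cv2.resize(b2[150:240,200:300],None,fx=6,fy=6))
E
```

```text
time_s: 14.8
eef_pos: [549.0, -120.0, 62.2]
eef_rot: [148.0, 90.0, 58.0]
contact_force: [-0.1, -0.3, -0.5]
finger_gap: 0.7
[ 548.99303973 -119.95640314   62.2172449 ] [-0.1052874  -0.33390165 -0.51884516]
[ 549.00803392 -119.97260309   62.23098507] [ 0.59070457 -0.65291999 -0.43020333]
[ 549.00953985 -119.96449807   62.22753435] [-0.09423504 -0.33161439  0.01033797]
```

View pics/s7c.png

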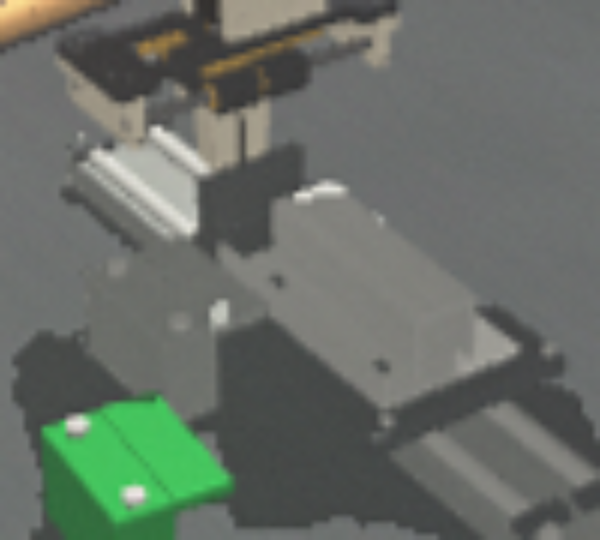

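Contact is lost, as when the detent draws the carrier ahead. I'll confirm by creeping until the force rises above the drag.

```bash
for i in 1; do python3 -m handwheel '[[[0,0.03,0,0,0,0,1],[0,0.06,0,0,0,0,1],[0,0.1,0,0,0,0,1],[0,0.15,0,0,0,0,1],[0,0.15,0,0,0,0,1]]]'; done
python3 -m handwheel '[[[0,0.03,0,0,0,0,1],[0,0.06,0,0,0,0,1],[0,0.1,0,0,0,0,1],[0,0.1,0,0,0,0,1],[0,0.1,0,0,0,0,1]]]'
```

```text
time_s: 15.45
eef_pos: [549.0, -118.4, 62.2]
eef_rot: [97.6, 90.0, 7.6]
contact_force: [-0.4, -0.0, -0.4]
finger_gap: 0.1
time_s: 15.95
eef_pos: [549.0, -117.5, 62.3]
eef_rot: [78.4, 90.0, -11.6]
contact_force: [0.6, 0.5, 0.0]
finger_gap: 0.7
```

```bash
python3 -m handwheel '[[[0,0.03,0,0,0,0,1],[0,0.06,0,0,0,0,1],[0,0.1,0,0,0,0,1],[0,0.1,0,0,0,0,1],[0,0.1,0,0,0,0,1]]]'
python3 -m handwheel '[[[0,0.03,0,0,0,0,1],[0,0.06,0,0,0,0,1],[0,0.08,0,0,0,0,1],[0,0.08,0,0,0,0,1],[0,0.08,0,0,0,0,1]]]'
```

```text
time_s: 16.45
eef_pos: [549.0, -116.5, 62.3]
eef_rot: [91.4, 90.0, 1.4]
contact_force: [-0.3, -0.3, 0.3]
finger_gap: 0.2
time_s: 16.95
eef_pos: [549.0, -115.7, 62.2]
eef_rot: [80.3, 90.0, -9.7]
contact_force: [0.4, -0.1, 0.1]
finger_gap: 0.4
```

```bash
python3 -m handwheel '[[[0,0.03,0,0,0,0,1],[0,0.06,0,0,0,0,1],[0,0.08,0,0,0,0,1],[0,0.08,0,0,0,0,1],[0,0.08,0,0,0,0,1]]]'
python3 -m handwheel '[[[0,0.03,0,0,0,0,1],[0,0.06,0,0,0,0,1],[0,0.08,0,0,0,0,1],[0,0.08,0,0,0,0,1],[0,0.08,0,0,0,0,1]]]'
```

```text
time_s: 17.45
eef_pos: [549.0, -114.9, 62.2]
eef_rot: [22.6, 90.0, -67.4]
contact_force: [-0.0, -0.5, 0.7]
finger_gap: 0.1
time_s: 17.95
eef_pos: [549.1, -114.7, 62.3]
eef_rot: [15.8, 89.9, -74.2]
contact_force: [-0.4, -5.0, -0.6]
finger_gap: 0.8
```

```bash
python3 -m handwheel '[[[0,0.02,0,0,0,0,1],[0,0.04,0,0,0,0,1],[0,0.06,0,0,0,0,1],[0,0.06,0,0,0,0,1],[0,0.06,0,0,0,0,1]]]'
```

```text
time_s: 18.45
eef_pos: [549.0, -114.5, 62.3]
eef_rot: [5.0, 89.9, -85.0]
contact_force: [-0.9, -7.4, -0.4]
finger_gap: 0.3
```

Held against 7.4 N with almost no motion, about twice the drag: it is in the detent. Backing off and looking.

```bash
python3 -m handwheel '[[[0,-0.3,0,0,0,0,1],[0,-1,0,0,0,0,1],[0,-2,0,0,0,0,1],[0,-3,3,0,0,0,1],[0,-4,6,0,0,0,1]]]'
python3 -m handwheel '[[[0,-2,4,0,0,0,1],[0,-4,8,0,0,0,1],[0,-5,11,0,0,0,1],[0,-5,11,0,0,0,1],[0,-5,11,0,0,0,1]]]'
python3 - <<'E'
from h import *
s,a=snap('scene','s8');s,b=snap('side','d8');s,w=snap('wrist','w8');print(s['eef_pos'])
cv2.imwrite('pics/s8c.png',cv2.resize(a[130:290,150:340],None,fx=4,fy=4)[:600]);cv2.imwrite('pics/d8c.png',cv2.resize(b[130:270,160:350],None,fx=4,fy=4))
E
```

```text
time_s: 18.95
eef_pos: [548.4, -154.0, 122.2]
eef_rot: [-121.2, 89.9, 148.7]
contact_force: [0.5, -0.8, 0.4]
finger_gap: 0.3
time_s: 19.45
eef_pos: [548.9, -204.0, 232.4]
eef_rot: [88.8, 89.9, -1.3]
contact_force: [0.0, 0.6, -0.6]
finger_gap: 0.4
[ 548.29611604 -203.04524163  230.71048128]
```

View pics/s8c.png

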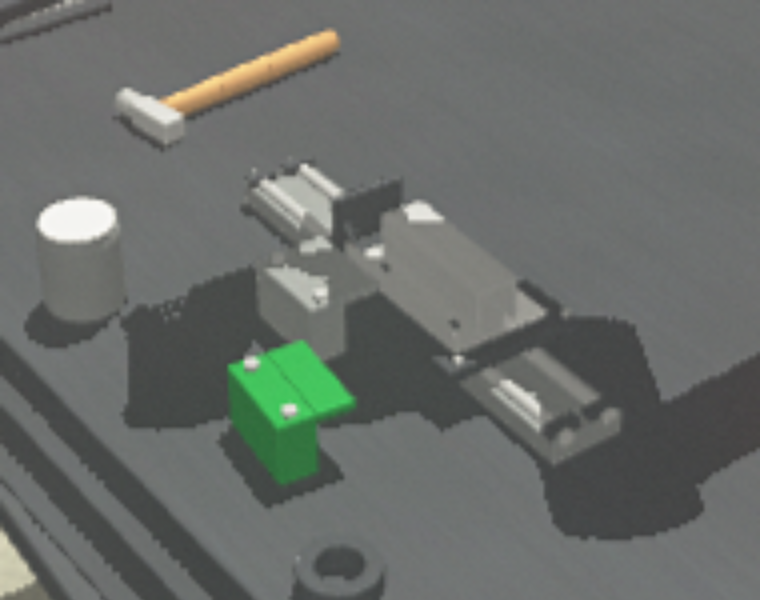

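View pics/d8c.png

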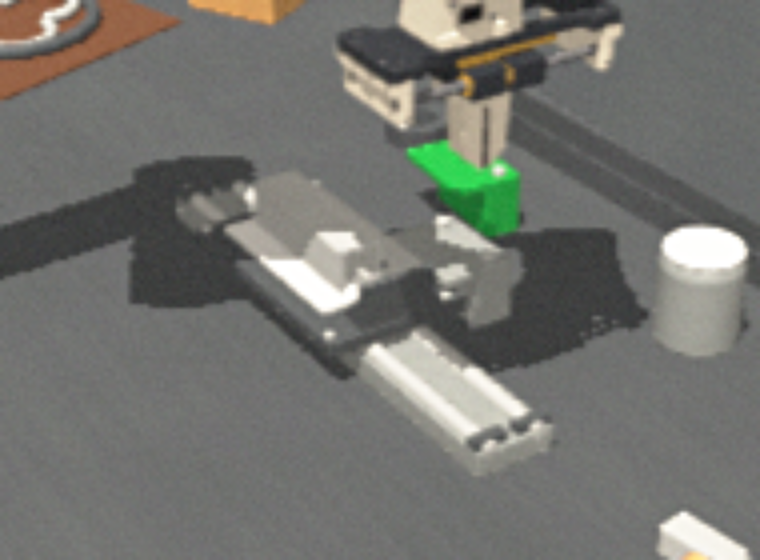

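View pics/w8.png

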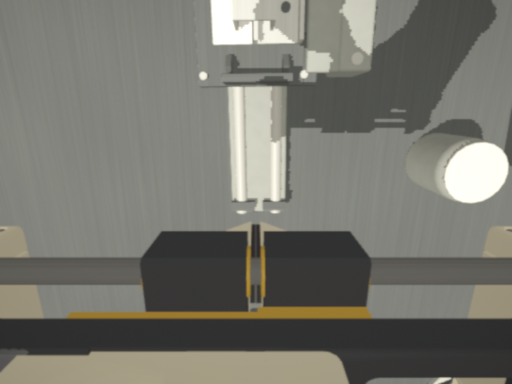

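Run:
```python
from h import *
s=telemetry.get_state();W=cam('wrist',s)
t=px2w(W,198,87,44);u=px2w(W,316,83,44);print(t,u,'notch y',(t[1]+u[1])/2+45,'block end',px2w(W,340,72,58))
A=cam('scene');f=lambda u,v,z:px2w(A,150+u/4,130+v/4,z).round(1)
print('chan top',f(383,218,88),f(515,280,88),f(470,293,88))
```

```text
[ 484.53778381 -105.93246477   44.        ] [ 615.71088977 -101.58965907   44.        ] notch y -58.76106192004244 block end [637.66156045 -91.75149225  58.        ]
chan top [567.6 -46.   88. ] [530.6  91.1  88. ] [571.2  85.4  88. ]
```

```bash
python3 -c "
from bench import ticket;print(ticket.close_job())"
```

```text
the job is handed in; nothing more can be done
None
```

The loose channel is nested over the shallow channel's near wall and the carrier is in the detent. I handed the job in at about 20 s of the 58 s allowed. I could not read the plunger directly, so the detent is inferred from the evidence below.

- **Placing:** I lowered the channel until it touched down at the height expected for its legs on the trough floor and packing strip, then let go. After the move the pictures show it still nested, lying along the carrier without overhanging. It is roughly 5 mm off the seat along the rail, within the 25 mm allowed.
- **Detent:** while I was pushing, the carrier jumped about 7 mm ahead of the fingers. It then held against 7.4 N with almost no movement, where the drag was about 3 N. I did not push harder, to avoid forcing it out. The notch measures about 12 mm from the index block's mid-length, inside its 18 mm window.
- **Bystanders:** I touched none of them. The hammer, tin and collar appear in their places in the last pictures, judged by eye only. The last forces with the arm clear were within noise.

No check failed. The wrist and scene cameras differed by a few millimetres, which is inside the tolerances.

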